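# Bolt a transport case shut past its spring safety catch

## Robot

A 7-joint arm with a two-finger parallel gripper is mounted at the origin on a cart in front of the work surface, level with it; the furniture and walls round the work are solid. World frame = base frame: x ahead of the robot, y to its left, z up, the work surface at z = 0. Lengths are in m, angles in rad, forces in N, time in s.
With the tool pointing down it reaches from about 0.4 to 0.85 m from the base axis. Payload 4.5 kg.
Tool frame: the origin (TCP) lies at the very end of the fingers, on their centre line; the grasp point (between the pads) lies 19 mm behind it; z points along the fingers, x is the direction in which the jaws open and shut, and the axes are right-handed (so a half turn about z gives the same grasp; the last joint's range is limited). The gripper opens to 85 mm and grips with 20 to 120 N. Pads are 22 mm wide; open, the fingers measure 114 mm over their backs; the gripper's body (76 mm by 85 mm) begins 54 mm behind the grasp point. The pads swing forward as they close: fully open they stand 13 mm farther back than shut.
Start: joints at [1.361, 0.689, -0.195, 1.565, 0.157, 0.902, -0.215], TCP at [0.151, -0.607, 0.231] pointing down, gripper open.
Joint ranges: [-3.01, 3.01], [-0.46, 2.08], [-1.47, 1.51], [0.13, 2.56], [-1, 4.14], [0.04, 2.09], [-2.66, 2.66]. Speed limits (rad/s): [2.57, 2.57, 3.14, 3.14, 3.14, 3.14, 3.14].

## Interface

Orientations are given as a 3x3 rotation matrix whose columns are the frame's x, y, z axes.
In Python, from rig import robot gives the robot as it stands.
- The arm moves only by the shell command python3 -m pendant 'ROWS' [OPENING] [FORCE]. ROWS is JSON, a list of rows, each a list of 4 numbers: the shift along the tool's x, y, z each as a share of 750 mm, from -1 to 1, then the turn about the tool's z as a share of pi rad, from -1 to 1. A call has 1 to 12 rows; each row is the pose to reach, as a shift and turn from the pose commanded when the call began, along the tool's axes at that moment, turning the shorter way round; what a row does not reach only later rows make up. A row lasts 1/12 s, in which the tool goes at most 41.7 mm and 7.16 degrees, less where a joint would pass 70% of its speed; a pose out of reach is approached as far as the arm can. A call with a number of a shift or a turn outside -1 to 1 is refused whole. A call with a gripper value outside its range is refused whole. OPENING is the gripper command: -1 is fully open, 1 is shut, values between are in proportion, set as the call begins (- or left out, the last holds). The fingers move at their own pace and stop on an object; FORCE is the grip in N (left out, the last holds). Time passes only in rows, so rows that repeat a pose let the fingers close. It gives the time, the measured TCP pose, the force and the opening at its end, in the units of the state.
- robot.sense(): the state, without advancing time (a new reading comes with each control period).
- robot.read_camera(name): name is "scene" or "top" or "wrist"; returns a dict with "frame" (400x640x3 uint8, red, green, blue), "mtx" (3x3 intrinsics, pixels), "dist" ([k1, k2, p1, p2, k3] as OpenCV has them; the pictures are not rectified), "R" (3x3) and "t" (3): a world point X has camera coordinates R X + t. Camera axes: x right, y down, z forward; pixel columns grow to the right and rows downward; lengths in m; the calibration is good to about 2 mm. A picture is of the moment at which its call begins. There is no depth.
- robot.hand_in(): hands the job in, once; it reports no verdict.
The state is a dict: "t": time; "joint_pos": joint angles; "joint_vel": joint speeds; "tau": joint torques, N m; "position": TCP position; "ee_rot": TCP orientation; "wrist_force": force on the tool from outside, world axes, zero at the start; "wrist_torque": the same for the moment, N m; "width": finger opening in m.
Only numpy, scipy, OpenCV 4.12 (cv2) and the standard library are available. Lean on these libraries where they do the work, as an engineer would, in place of code of your own. Each camera call takes 0.05 s, during which the arm holds its last target.

## Task

Lock the plywood transport case on the bench: with one fingertip press the yellow safety catch down and keep it down, while the other finger pushes the orange thumb tab of the bolt sideways until the bolt is fully home in the keeper on the other lid leaf; then let go so that the catch springs up again and locks the bolt. Only press and push: do not grip the tab or press on its black leading face, do not let the catch come up half-way, do not pick anything up, and leave the other things where they are.

Things in the scene. Friction and masses are not known exactly. Their poses are not given: they have to be found in the camera images.
- case: Plywood transport case 180 (x) x 320 (y) x 70 mm high, fixed to the bench, grey two-leaf lid. Origin: centre of its underside; x away from the robot, y along its length (robot's left), z up; yaw -0.55 to 0.05. On the right leaf (-y): the bolt, a steel bar along y at x = +30 mm, and the catch parallel to it at x = -26 mm. With the catch down only the tab stands over 42 mm above the lid.
- keeper (a point): Centre of the keeper staple on the left lid leaf, on the lid, which the bolt enters: case x +30, y +56 mm. It and the bolt's two guide staples (centres at case y -91 and +17 mm) are 26 mm wide, 14 to 16 mm long, tops 33 mm above the lid. The bolt slides to case +y to go home.
- catch_top (a point): Centre of the upper face of the yellow catch, a ribbed plate 30 mm wide (case x), 120 mm long (case y). Up: 52 mm above the lid (122 mm above the bench); fully down: 42 mm above the lid. It stays level wherever it is pressed, and a fingertip may slide along it. Moves with the catch.
- catch (a joint): How far the catch is pressed down, m: 0 up, 0.010 on its stop. Spring 3.5 N to start, 6 N fully down. Its tongue stands between teeth of the bar: the bolt is free only with the catch 0.007 or more down; let go half-way, it springs up and blocks the bolt; with the bolt home (above 0.047) it springs right up and locks it.
- tab_back (a point): Centre of the trailing (case -y) face of the orange thumb tab on the bolt, the face to push: upright, 30 mm wide (case x), 38 to 68 mm above the lid (top 138 mm above the bench). The tab is 14 mm thick along y; its centre is 56 mm (case x) from the catch's centre line. At bolt value 0: case x +30, y -73 mm, 123 mm above the bench. Moves with the bolt.
- bolt (a joint): How far the bolt is pushed towards the keeper (case +y), m: 0 = drawn back, 0.050 = fully home on its stop. Starts between 0 and 0.005, with the catch up; friction about 1.5 N, no spring; it stays where it is left.
- tab_lead (a point): Black strip on the leading (+y) face of the thumb tab, 24 x 4 x 26 mm; not to be pressed on, as gripping the tab would do. This point: centre of its face.
- electric_tape: Roll of black tape, 62 mm across, 19 mm high, lying on the left-hand lid leaf; leave alone. Origin: centre of its underside.
- screw_tin: Round white tin, 69 mm across, 31 mm high, on the bench to the right of the case; leave alone. Origin: centre of its underside.
- driver_a: Red-handled screwdriver, 205 mm long, on the bench to the right of the case; leave alone. Origin: centre of its underside.
- masking_tape: Roll of beige masking tape, 104 mm across, 25 mm high, on the bench to the right; leave alone. Origin: centre of its underside.
- tape_measure: Yellow tape measure, 67 x 79 x 33 mm, on the bench to the right; leave alone. Origin: centre of its underside.
- calcium_jar: Small jar with black cap, 40 mm across, 105 mm high, on the bench to the right; leave alone. Origin: centre of its underside.

How it is judged:
On the way, in this order (a step that is already met when the one before it is completed fails the run):
1. the catch is pressed down while the bolt is still drawn back (value of joint catch above 0.006 m and value of joint bolt below 0.009 m), for 0.1 s.
2. the bolt is pushed home with the catch still held down by the fingers (value of joint bolt above 0.0465 m and value of joint catch above 0.004 m and contact force between the fingers and catch above 0.5 N), for 0.1 s.
At the end, for the whole second after the job is handed in: The bolt is home (at least 45.5 of its 50 mm) and at rest, and the catch is up again (within 2 mm) (value of joint bolt above 0.0455 m and value of joint catch below 0.002 m and velocity of joint bolt below 0.005 m/s); the robot touches nothing.
It fails at once if the catch came up while the bolt was on its way (value of joint bolt between 0.011 and 0.043 m and value of joint catch below 0.003 m).
It fails at once if the tab was gripped or pressed on its leading face (contact force between the fingers and tab_front above 2 N).
It fails at once if another thing was lifted or displaced by more than 20 mm (distance of any of electric_tape, screw_tin, driver_a, masking_tape, tape_measure, calcium_jar from where it was at the start of the episode above 0.02 m).
It also fails if it takes over 42 s, if anything falls off the work surface, if the arm or the gripper's body presses on something with over 40 N, if the wrist force passes 120 N, or if a joint passes its speed limit or range.

## Working session

There is one attempt and no reset: what is moved stays moved. The work goes in short steps, Python scripts to look and compute and a shell command to move; the robot and the scene stay as the last step left them, time stands still between calls to the robot, and variables do not carry over. Pictures are saved under pics/ and viewed, and the job is handed in when it is done.

```bash
ls; mkdir -p pics; python3 - <<'E'
from rig import robot
import cv2
for n in ["scene","top","wrist"]:
    c=robot.read_camera(n); cv2.imwrite(f"pics/{n}0.png",c["frame"][:,:,::-1])
    print(n,c["mtx"].tolist(),c["dist"],(-c["R"].T@c["t"]).round(3))
s=robot.sense();print({k:s[k] for k in("t","position","ee_rot","width","wrist_force")})
E
```

```text
pics
scene [[508.48783962788076, 0.0, 323.39133000851996], [0.0, 508.48783962788076, 194.89157952876653], [0.0, 0.0, 1.0]] [-0.13657567  0.          0.          0.          0.        ] [-0.379 -0.448  1.309]
top [[486.6784289320241, 0.0, 320.7878980864888], [0.0, 486.6784289320241, 197.0855483420034], [0.0, 0.0, 1.0]] [0.0369363 0.        0.        0.        0.       ] [ 0.315 -0.166  1.386]
wrist [[287.15603244432424, 0.0, 324.64725016575875], [0.0, 287.15603244432424, 199.57405226823747], [0.0, 0.0, 1.0]] [-0.02971483  0.          0.          0.          0.        ] [ 0.217 -0.591  0.373]
{'t': 0.15, 'position': array([ 0.15070836, -0.60604418,  0.23066326]), 'ee_rot': array([[ 2.41432880e-01, -9.70417414e-01, -4.56072054e-04],
       [-9.70416457e-01, -2.41433284e-01,  1.36752099e-03],
       [-1.43717715e-03,  1.12415297e-04, -9.99998961e-01]]), 'width': 0.08539016462512336, 'wrist_force': array([-0.45207071,  0.49486387, -0.03366296])}
```

View pics/scene0.png

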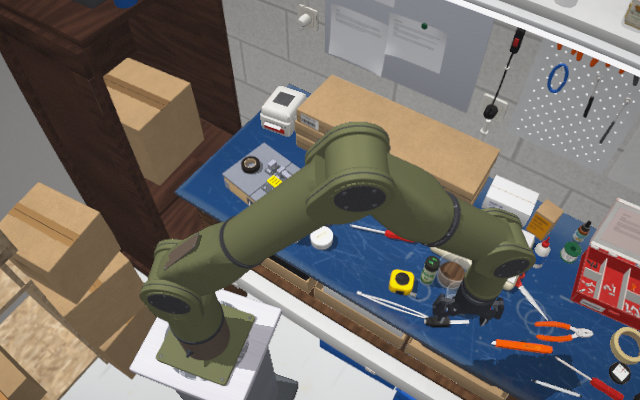

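View pics/top0.png

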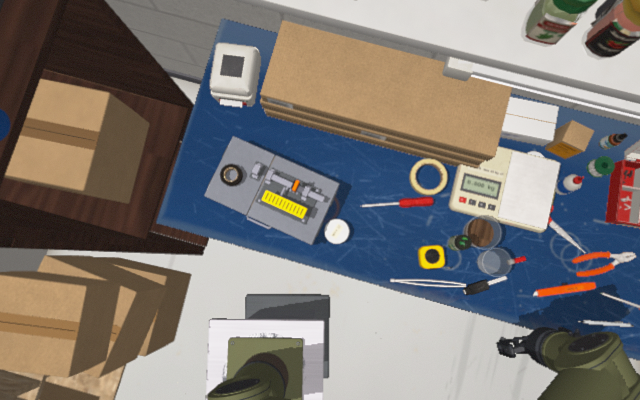

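The top view shows the case at about px (275,195), with the yellow catch at (284,205), the orange tab at (296,185) and the black tape at (232,175). I'll zoom in and measure these.

```bash
cat > h.py <<'E'
import numpy as np, cv2
from rig import robot
def ray(c,px,z):
    u=cv2.undistortPoints(np.array(px,float).reshape(-1,1,2),c["mtx"],c["dist"]).reshape(-1,2)
    d=np.c_[u,np.ones(len(u))]@c["R"]; o=-c["R"].T@c["t"]
    return o+d*((z-o[2])/d[:,2])[:,None]
def proj(c,X):
    return cv2.projectPoints(np.array(X,float).reshape(-1,1,3),cv2.Rodrigues(c["R"])[0],c["t"],c["mtx"],c["dist"])[0].reshape(-1,2)
E
python3 - <<'E'
from h import *
c=robot.read_camera("top"); f=c["frame"]
hsv=cv2.cvtColor(f,cv2.COLOR_RGB2HSV)
def big(m,n,z):
    m=m.astype(np.uint8); m[:, :200]=0; m[:,350:]=0; m[:140]=0; m[250:]=0
    m=cv2.morphologyEx(m,cv2.MORPH_CLOSE,np.ones((3,3)))
    cs,_=cv2.findContours(m,cv2.RETR_EXTERNAL,cv2.CHAIN_APPROX_NONE); k=max(cs,key=cv2.contourArea)
    r=cv2.minAreaRect(k); b=cv2.boxPoints(r); P=ray(c,b,z); print(n,r,P.round(4).tolist(),P.mean(0).round(4), np.linalg.norm(P[1]-P[0]),np.linalg.norm(P[2]-P[1]))
    for i in range(2):
        d=P[i+1]-P[i]; print(np.arctan2(d[1],d[0]))
H,S,V=cv2.split(hsv)
big((H>24)&(H<35)&(S>120)&(V>100),"yel",.122)
big((H>5)&(H<20)&(S>150),"org",.138)
cv2.imwrite("pics/z1.png",cv2.resize(f[130:250,195:355,::-1],None,fx=5,fy=5,interpolation=cv2.INTER_CUBIC))
E
```

```text
yel ((283.91436767578125, 203.6883544921875), (45.43556213378906, 11.917524337768555), 24.443954467773438) [[0.4697, 0.0078, 0.122], [0.4985, -0.0044, 0.122], [0.4498, -0.1137, 0.122], [0.4213, -0.1013, 0.122]] [ 0.4598 -0.0529  0.122 ] 0.031298057030644866 0.11969606874706758
-0.4007388509766565
-1.9895876190507331
org ((295.11859130859375, 185.10826110839844), (4.569057941436768, 10.864204406738281), 23.962486267089844) [[0.496, -0.0716, 0.138], [0.5222, -0.0826, 0.138], [0.5174, -0.0936, 0.138], [0.4912, -0.0825, 0.138]] [ 0.5067 -0.0826  0.138 ] 0.028381325572732735 0.01193547512848411
-0.3980249305242469
-1.983771166549091
```

View pics/z1.png

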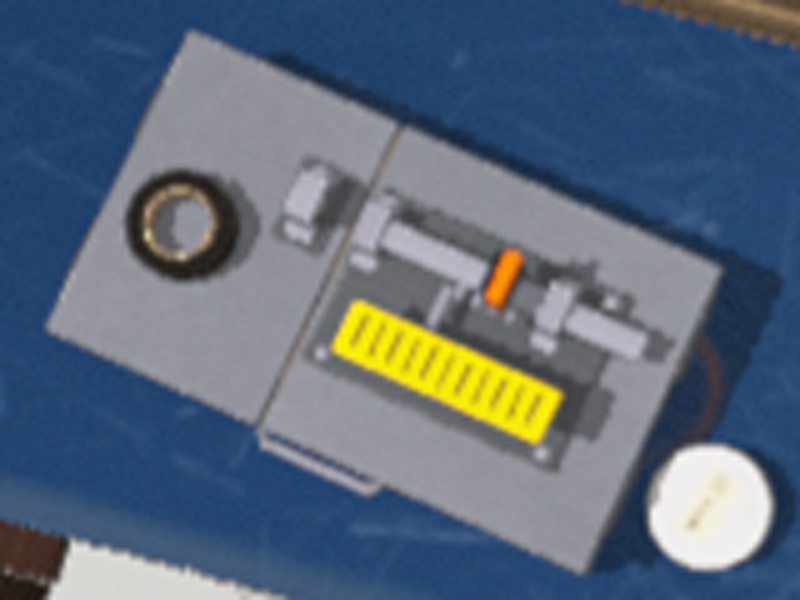

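The catch measures 31 x 120 mm (given: 30 x 120) and the tab is 55 mm from it (given: 56), with yaw about -0.40. Both agree, so I'm moving above the work with the jaws along case x.

```bash
python3 -m pendant '[[-0.5575,-0.5785,0,-0.295],[-0.5575,-0.5785,0,-0.295],[-0.5575,-0.5785,0,-0.295],[-0.5575,-0.5785,0,-0.295],[-0.5575,-0.5785,0,-0.295],[-0.5575,-0.5785,0,-0.295],[-0.5575,-0.5785,0,-0.295],[-0.5575,-0.5785,0,-0.295],[-0.5575,-0.5785,0,-0.295],[-0.5575,-0.5785,0,-0.295],[-0.5575,-0.5785,0,-0.295],[-0.5575,-0.5785,0,-0.295]]' -0.06 20
```

```text
t: 1.2
position: [0.4172, -0.1812, 0.2313]
ee_rot: [[0.921, -0.39, 0.0], [-0.39, -0.921, -0.0], [0.0, 0.0, -1.0]]
wrist_force: [-0.1, 0.2, -0.6]
width: 0.0453
```

```bash
python3 -m pendant '[[0.0213,-0.133,0.04,0],[0.0213,-0.133,0.04,0],[0.0213,-0.133,0.04,0],[0.0213,-0.133,0.04,0],[0.0213,-0.133,0.04,0]]'
python3 - <<'E'
from h import *
c=robot.read_camera("wrist"); f=c["frame"]
cv2.imwrite("pics/w1.png",f[:,:,::-1])
s=robot.sense();print(s["position"],s["wrist_force"],robot.sense()["t"])
print((-c["R"].T@c["t"]))
t=robot.read_camera("top")["frame"]
cv2.imwrite("pics/t1.png",cv2.resize(t[130:250,195:355,::-1],None,fx=5,fy=5))
E
```

```text
t: 1.62
position: [0.4703, -0.0959, 0.2009]
ee_rot: [[0.922, -0.386, -0.001], [-0.386, -0.922, 0.0], [-0.001, 0.0, -1.0]]
wrist_force: [-0.7, -0.4, -0.6]
width: 0.0453
[ 0.4696292  -0.09756009  0.2010672 ] [-0.36235726 -1.24967332 -0.3276461 ] 1.6667
[ 0.49640383 -0.03444903  0.34368124]
```

View pics/w1.png

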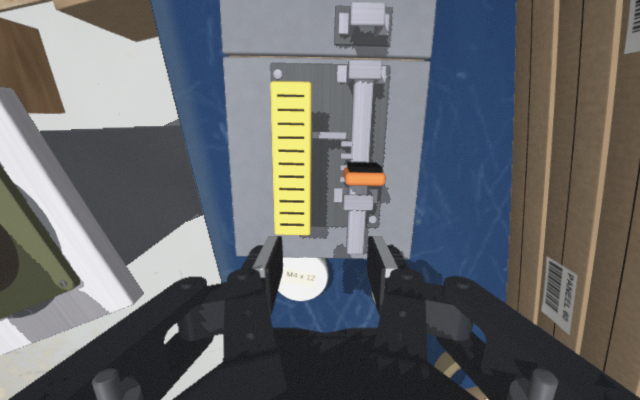

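View pics/t1.png

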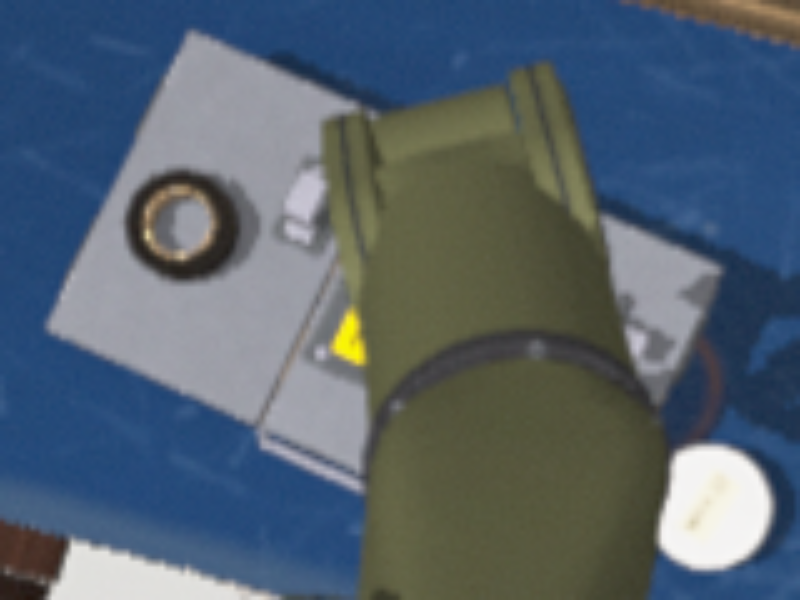

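The wrist view shows the yellow catch at px (291,158), the orange tab top at (364,178) with its black leading face above it, and the fingers at the bottom (268 and 382). Next I check the positions from this camera.

```bash
python3 - <<'E'
from h import *
c=robot.read_camera("wrist"); f=c["frame"]
H,S,V=cv2.split(cv2.cvtColor(f,cv2.COLOR_RGB2HSV))
for n,m,z in(("yel",(H>24)&(H<35)&(S>120)&(V>100),.122),("org",(H>5)&(H<20)&(S>170)&(V>120),.138)):
    m=m.astype(np.uint8); m[:100 if n=="org" else 60]=0;m[260:]=0;m[:,:250]=0;m[:,410:]=0
    m=cv2.morphologyEx(m,cv2.MORPH_CLOSE,np.ones((5,5)))
    cs,_=cv2.findContours(m,cv2.RETR_EXTERNAL,cv2.CHAIN_APPROX_NONE); k=max(cs,key=cv2.contourArea)
    b=cv2.boxPoints(cv2.minAreaRect(k));P=ray(c,b,z)
    print(n,b.tolist(),P.mean(0).round(4),[np.linalg.norm(P[i+1]-P[i]).round(4) for i in(0,1)],[np.arctan2(*(P[i+1]-P[i])[1::-1]).round(3) for i in(0,1)])
s=robot.sense();R=s["ee_rot"];p=s["position"];w=s["width"]
print(p, R.round(4))
for dz in(-.01,0): 
  for sx in(-1,1): print(proj(c,p+R@np.array([sx*(w/2+.007),0,dz])))
E
```

```text
yel [[269.4083251953125, 78.05247497558594], [308.936767578125, 76.74934387207031], [314.01544189453125, 230.8016815185547], [274.48699951171875, 232.1048126220703]] [ 0.4602 -0.0549  0.122 ] [np.float64(0.0286), np.float64(0.1188)] [np.float64(-0.373), np.float64(-1.951)]
org [[343.82354736328125, 171.7058868408203], [345.29412841796875, 165.8235321044922], [347.6470947265625, 166.41175842285156], [346.176513671875, 172.2941131591797]] [ 0.4959 -0.075   0.138 ] [np.float64(0.0044), np.float64(0.0018)] [np.float64(0.944), np.float64(-0.646)]
[ 0.46929143 -0.09891112  0.20138807] [[ 9.200e-01 -3.918e-01 -7.000e-04]
 [-3.918e-01 -9.200e-01 -1.200e-03]
 [-2.000e-04  1.400e-03 -1.000e+00]]
[[266.50526567 256.3639284 ]]
[[382.74470572 256.58045581]]
[[270.09976247 247.90662102]]
[[379.18966508 248.10804928]]
```

```bash
python3 - <<'E'
from h import *
c=robot.read_camera("wrist"); f=c["frame"]
cv2.imwrite("pics/w2.png",cv2.resize(f[130:310,240:420,::-1],None,fx=3.3,fy=3.3,interpolation=cv2.INTER_CUBIC))
for px in([364.5,178.5],[364.5,171],[364.5,186]): print(ray(c,[px],.138).round(4))
s=robot.sense();print(s["position"],s["ee_rot"][:,0],s["t"])
E
```

```text
[[ 0.506  -0.0873  0.138 ]]
[[ 0.5079 -0.0821  0.138 ]]
[[ 0.504  -0.0925  0.138 ]]
[ 0.46936766 -0.09901583  0.20148866] [ 9.19842222e-01 -3.92288512e-01  1.01309863e-04] 1.8167
```

View pics/w2.png

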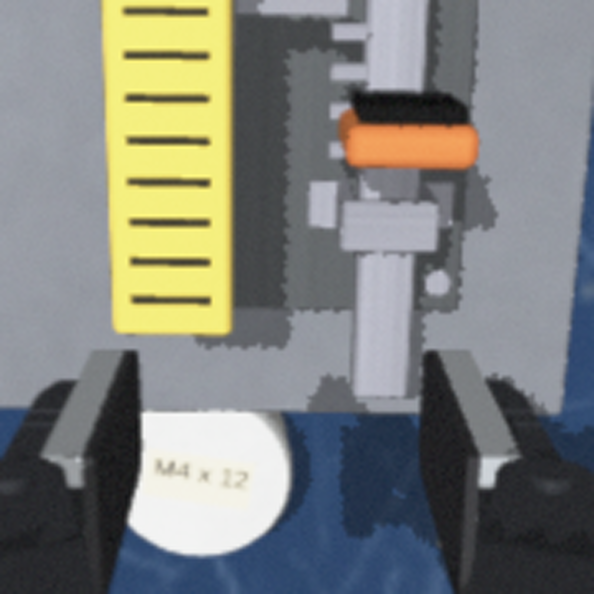

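Both views agree: tab back is at about (0.504,-0.091). The finger's front face is about 10 mm behind it and the other finger is over the catch. Descending.

```bash
python3 -m pendant '[[0,0,0.05,0],[0,0,0.08,0],[0,0,0.098,0],[0,0,0.098,0],[0,0,0.098,0]]'
python3 - <<'E'
from h import *
c=robot.read_camera("wrist"); f=c["frame"]
cv2.imwrite("pics/w3.png",cv2.resize(f[100:320,220:440,::-1],None,fx=2.7,fy=2.7,interpolation=cv2.INTER_CUBIC))
s=robot.sense();print(s["position"],s["wrist_force"])
E
```

```text
t: 2.23
position: [0.4695, -0.0983, 0.1278]
ee_rot: [[0.92, -0.391, -0.001], [-0.391, -0.92, -0.0], [-0.001, 0.001, -1.0]]
wrist_force: [-0.3, 0.2, -0.1]
width: 0.0455
[ 0.47023532 -0.098112    0.1284334 ] [0.94427058 0.36198364 0.51689101]
```

View pics/w3.png

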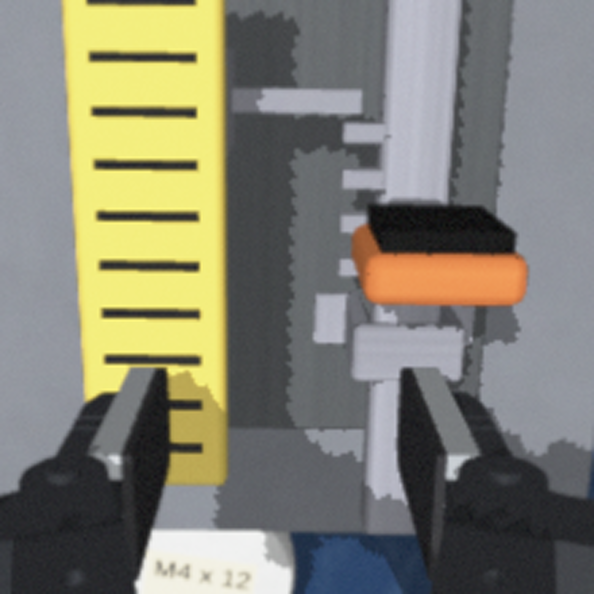

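The left finger is over the catch and the right one is behind the tab, both slightly to the left. I'll shift 3 mm in tool x and press in small steps.

```bash
python3 -m pendant '[[0.004,0,0.004,0],[0.004,0,0.008,0],[0.004,0,0.012,0],[0.004,0,0.012,0],[0.004,0,0.012,0]]'
python3 -m pendant '[[0,0,0.002,0],[0,0,0.004,0],[0,0,0.005,0],[0,0,0.005,0]]'
```

```text
t: 2.7
position: [0.4737, -0.0988, 0.1192]
ee_rot: [[0.921, -0.39, 0.002], [-0.39, -0.921, -0.001], [0.002, -0.0, -1.0]]
wrist_force: [2.0, -0.9, 3.4]
width: 0.0453
t: 3.03
position: [0.4735, -0.0987, 0.1151]
ee_rot: [[0.921, -0.39, 0.001], [-0.39, -0.921, -0.0], [0.001, -0.0, -1.0]]
wrist_force: [2.7, -1.6, 4.4]
width: 0.0451
```

```bash
python3 -m pendant '[[0,0,0.003,0],[0,0,0.005,0],[0,0,0.006,0],[0,0,0.006,0]]'
python3 -m pendant '[[0,0,0.001,0],[0,0,0.002,0],[0,0,0.003,0],[0,0,0.003,0]]'
python3 - <<'E'
from h import *
c=robot.read_camera("wrist"); f=c["frame"]
cv2.imwrite("pics/w4.png",cv2.resize(f[100:320,220:440,::-1],None,fx=2.7,fy=2.7,interpolation=cv2.INTER_CUBIC))
c=robot.read_camera("scene"); f=c["frame"]
cv2.imwrite("pics/s4.png",cv2.resize(f[120:240,200:360,::-1],None,fx=5,fy=5,interpolation=cv2.INTER_CUBIC))
E
```

```text
t: 3.37
position: [0.4735, -0.0986, 0.1105]
ee_rot: [[0.921, -0.39, 0.001], [-0.39, -0.921, -0.0], [0.001, -0.0, -1.0]]
wrist_force: [3.9, -1.9, 5.0]
width: 0.0455
t: 3.7
position: [0.4735, -0.0988, 0.1095]
ee_rot: [[0.921, -0.39, 0.002], [-0.39, -0.921, -0.001], [0.002, 0.0, -1.0]]
wrist_force: [1.9, -3.7, 19.1]
width: 0.0454
```

View pics/w4.png

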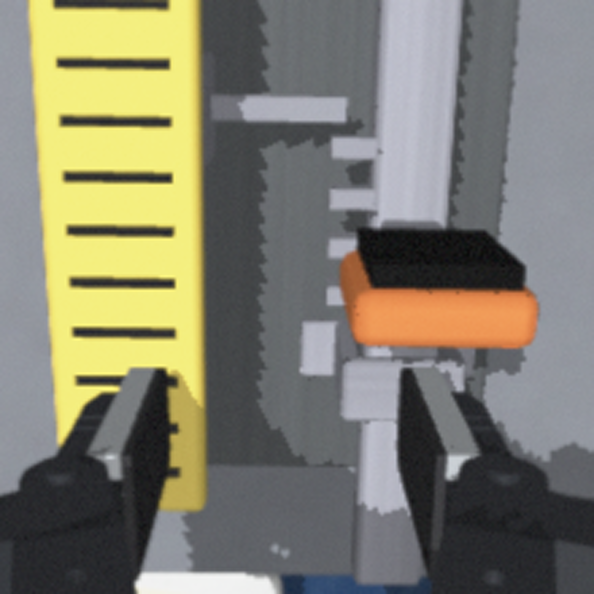

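The catch is on its stop: force jumped from 5 to 19 N at z 0.110. I'm now pushing along tool -y, starting with 30 mm.

```bash
python3 -m pendant '[[0,-0.004,0,0],[0,-0.008,0,0],[0,-0.012,0,0],[0,-0.016,0,0],[0,-0.02,0,0],[0,-0.024,0,0],[0,-0.028,0,0],[0,-0.032,0,0],[0,-0.036,0,0],[0,-0.04,0,0],[0,-0.04,0,0]]'
python3 - <<'E'
from h import *
c=robot.read_camera("wrist"); f=c["frame"]
cv2.imwrite("pics/w5.png",cv2.resize(f[100:320,220:440,::-1],None,fx=2.7,fy=2.7,interpolation=cv2.INTER_CUBIC))
E
```

```text
t: 4.72
position: [0.4799, -0.0784, 0.1094]
ee_rot: [[0.919, -0.394, -0.009], [-0.394, -0.919, -0.012], [-0.004, 0.014, -1.0]]
wrist_force: [-4.8, -15.3, 26.6]
width: 0.0457
```

View pics/w5.png

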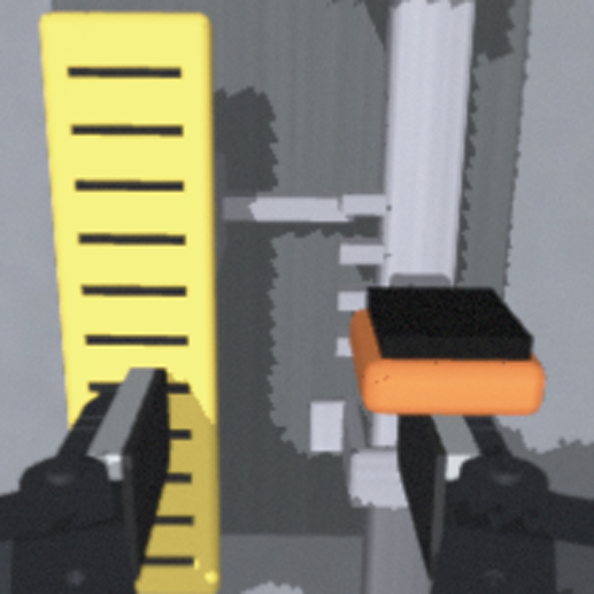

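The TCP followed 21 of the 30 mm with a 16 N side force, probably friction on the catch from the 26 N press. I'll relieve the press by about 1.5 mm and see if it moves on.

```bash
python3 -m pendant '[[0,0,-0.001,0],[0,0,-0.002,0],[0,0,-0.002,0],[0,0,-0.002,0]]'
python3 -m pendant '[[0,-0.003,0,0],[0,-0.006,0,0],[0,-0.006,0,0]]'
```

```text
t: 5.1
position: [0.4816, -0.0734, 0.1097]
ee_rot: [[0.92, -0.391, -0.006], [-0.392, -0.92, -0.004], [-0.004, 0.006, -1.0]]
wrist_force: [-1.4, -6.6, 9.8]
width: 0.0452
t: 5.35
position: [0.4833, -0.0695, 0.1096]
ee_rot: [[0.92, -0.391, -0.006], [-0.391, -0.92, -0.004], [-0.004, 0.007, -1.0]]
wrist_force: [-2.4, -6.8, 9.8]
width: 0.0456
```

It's sliding freely now (7 N sideways, 10 N down). Continuing.

```bash
python3 -m pendant '[[0,-0.003,0,0],[0,-0.006,0,0],[0,-0.009,0,0],[0,-0.012,0,0],[0,-0.015,0,0],[0,-0.018,0,0],[0,-0.018,0,0]]'
python3 -m pendant '[[0,-0.003,0,0],[0,-0.006,0,0],[0,-0.009,0,0],[0,-0.012,0,0],[0,-0.012,0,0]]'
```

```text
t: 5.93
position: [0.4884, -0.0571, 0.1096]
ee_rot: [[0.92, -0.391, -0.006], [-0.391, -0.92, -0.005], [-0.004, 0.007, -1.0]]
wrist_force: [-2.1, -6.0, 10.4]
width: 0.0454
t: 6.35
position: [0.4919, -0.0488, 0.1096]
ee_rot: [[0.92, -0.391, -0.006], [-0.391, -0.92, -0.005], [-0.004, 0.007, -1.0]]
wrist_force: [-2.6, -6.9, 10.5]
width: 0.045
```

```bash
python3 -m pendant '[[0,-0.003,0,0],[0,-0.006,0,0],[0,-0.008,0,0],[0,-0.008,0,0]]'
python3 -m pendant '[[0,-0.002,0,0],[0,-0.004,0,0],[0,-0.004,0,0],[0,-0.004,0,0]]'
python3 - <<'E'
from h import *
c=robot.read_camera("wrist"); f=c["frame"]
cv2.imwrite("pics/w6.png",cv2.resize(f[0:320,180:500,::-1],None,fx=1.8,fy=1.8,interpolation=cv2.INTER_CUBIC))
E
```

```text
t: 6.68
position: [0.4933, -0.0454, 0.1096]
ee_rot: [[0.919, -0.394, -0.008], [-0.394, -0.919, -0.007], [-0.005, 0.01, -1.0]]
wrist_force: [-3.0, -10.7, 10.7]
width: 0.0455
t: 7.02
position: [0.4934, -0.0452, 0.1096]
ee_rot: [[0.918, -0.396, -0.011], [-0.397, -0.918, -0.011], [-0.005, 0.014, -1.0]]
wrist_force: [-5.9, -14.4, 13.5]
width: 0.0455
```

View pics/w6.png

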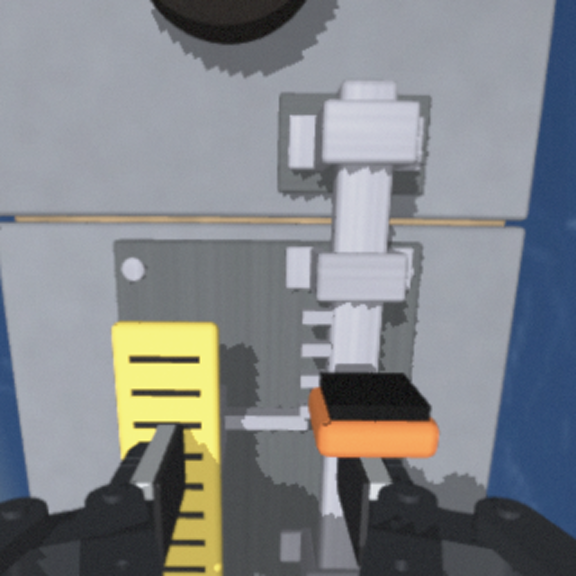

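The tab is stalled against a stop with rising force, and the bolt's end shows beyond the keeper (crop px 370,90). I'll check this numerically; the keeper-to-tab-back distance should be 79 mm when home.

```bash
python3 - <<'E'
from h import *
c=robot.read_camera("wrist")
q=lambda x,y:[x/1.8+180,y/1.8]
e=np.array([.391,.92])
kb=ray(c,[q(366,165)],.103)[0];kf=ray(c,[q(370,100)],.103)[0]; b=ray(c,[q(377,456)],.138)[0]; g=ray(c,[q(360,218)],.07)[0]
k=(kb+kf)/2
print(kb,kf,b,"keeper len",(kf-kb)[:2]@e,"dist",(k-b)[:2]@e, "vs start tab",(b[:2]-[.504,-.091])@e)
E
```

```text
[0.5512945 0.0167384 0.103    ] [0.55789119 0.0315103  0.103     ] [ 0.5239173 -0.046514   0.138    ] keeper len 0.016169455848943203 dist 0.07698141717146569 vs start tab 0.04871478576969171
```

The distance is 77 mm against 79 expected, and the bolt has travelled about 49 mm, so it is home. I'll back off from the tab with the catch still held, then lift straight up.

```bash
python3 -m pendant '[[0,0,0,0],[0,0.006,0,0],[0,0.012,0,0],[0,0.016,0,0],[0,0.016,0,0]]'
python3 -m pendant '[[0,0,-0.01,0],[0,0,-0.03,0],[0,0,-0.06,0],[0,0,-0.1,0],[0,0,-0.1,0],[0,0,-0.1,0]]'
python3 -m pendant '[[0,0.05,-0.03,0],[0,0.1,-0.05,0],[0,0.15,-0.05,0],[0,0.2,-0.05,0],[0,0.2,-0.05,0],[0,0.2,-0.05,0]]'
python3 - <<'E'
from h import *
c=robot.read_camera("wrist"); f=c["frame"]
cv2.imwrite("pics/w7.png",f[:,:,::-1])
f=robot.read_camera("scene")["frame"]
cv2.imwrite("pics/s7.png",cv2.resize(f[120:240,200:360,::-1],None,fx=5,fy=5))
E
```

```text
t: 7.53
position: [0.493, -0.0473, 0.1097]
ee_rot: [[0.921, -0.389, -0.001], [-0.389, -0.921, 0.002], [-0.002, -0.001, -1.0]]
wrist_force: [0.7, 0.4, 6.2]
width: 0.0455
t: 8.03
position: [0.4936, -0.0486, 0.1857]
ee_rot: [[0.921, -0.39, 0.001], [-0.39, -0.921, -0.0], [0.001, -0.0, -1.0]]
wrist_force: [-1.0, -0.2, -0.2]
width: 0.0451
t: 8.53
position: [0.4326, -0.189, 0.221]
ee_rot: [[0.919, -0.395, -0.005], [-0.395, -0.919, 0.0], [-0.004, 0.002, -1.0]]
wrist_force: [0.7, 1.1, 0.0]
width: 0.0452
```

View pics/w7.png

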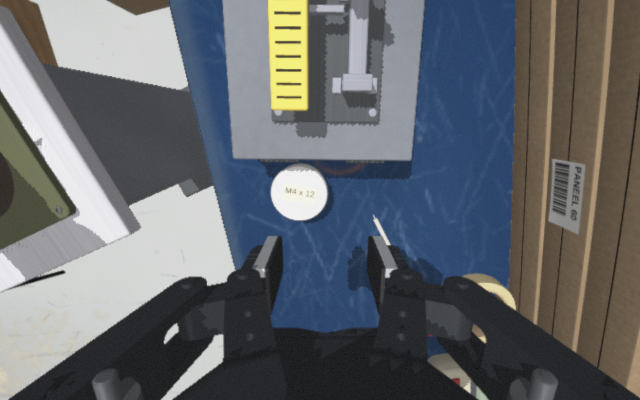

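View pics/s7.png

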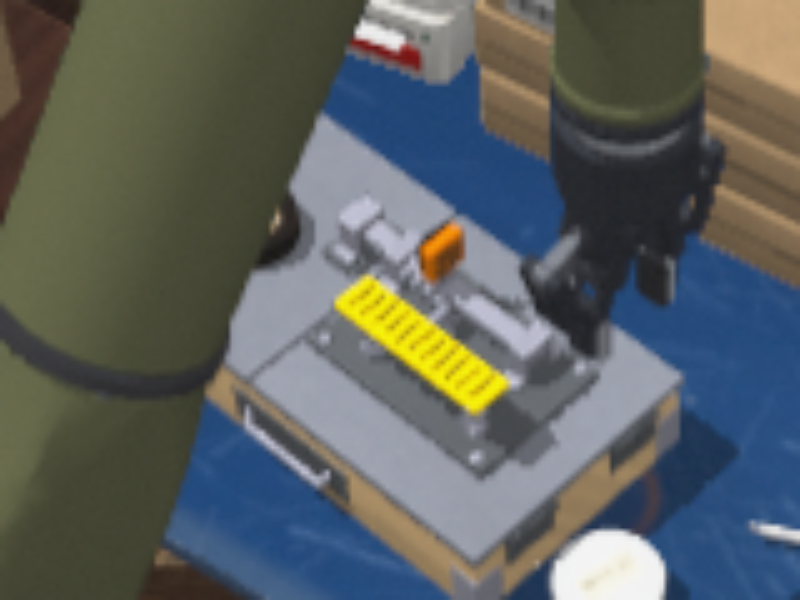

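The scene view shows the catch standing clear and the tab next to the front guide, with the gripper clear of everything. Now a numerical check of catch height and bolt travel.

```bash
python3 - <<'E'
from h import *
e=np.array([.391,.92]);x=np.array([.92,-.391])
c=robot.read_camera("scene"); f=c["frame"]
H,S,V=cv2.split(cv2.cvtColor(f,cv2.COLOR_RGB2HSV))
m=((H>24)&(H<35)&(S>120)&(V>100)).astype(np.uint8);m[:150]=0;m[230:]=0;m[:,:240]=0;m[:,320:]=0
m=cv2.morphologyEx(m,cv2.MORPH_CLOSE,np.ones((3,3)))
k=max(cv2.findContours(m,0,1)[0],key=cv2.contourArea); print("scene catch px",cv2.minAreaRect(k)[0])
for z in(.122,.112): print(z,proj(c,[[.460,-.0539,z]]))
c=robot.read_camera("top"); f=c["frame"]
H,S,V=cv2.split(cv2.cvtColor(f,cv2.COLOR_RGB2HSV))
m=((H>5)&(H<20)&(S>150)).astype(np.uint8);m[:140]=0;m[250:]=0;m[:,:240]=0;m[:,345:]=0
k=max(cv2.findContours(m,0,1)[0],key=cv2.contourArea); r=cv2.minAreaRect(k);P=ray(c,[r[0]],.138)[0]
print(r,P,"travel",(P[:2]-[.5067,-.0826])@e)
cv2.imwrite("pics/t8.png",cv2.resize(f[130:250,195:355,::-1],None,fx=5,fy=5))
s=robot.sense();print(s["t"],s["position"],s["wrist_force"])
E
```

```text
scene catch px (283.8865051269531, 188.6484832763672)
0.122 [[284.14390662 187.53807506]]
0.112 [[284.32037335 189.60284291]]
((279.4741516113281, 178.0603485107422), (4.858338832855225, 11.292354583740234), 23.198589324951172) [ 0.52485383 -0.04157465  0.138     ] travel 0.044841463788042
8.7333 [ 0.43572266 -0.1850152   0.22182307] [ 0.06972804 -1.32779056  0.41595309]
```

View pics/t8.png

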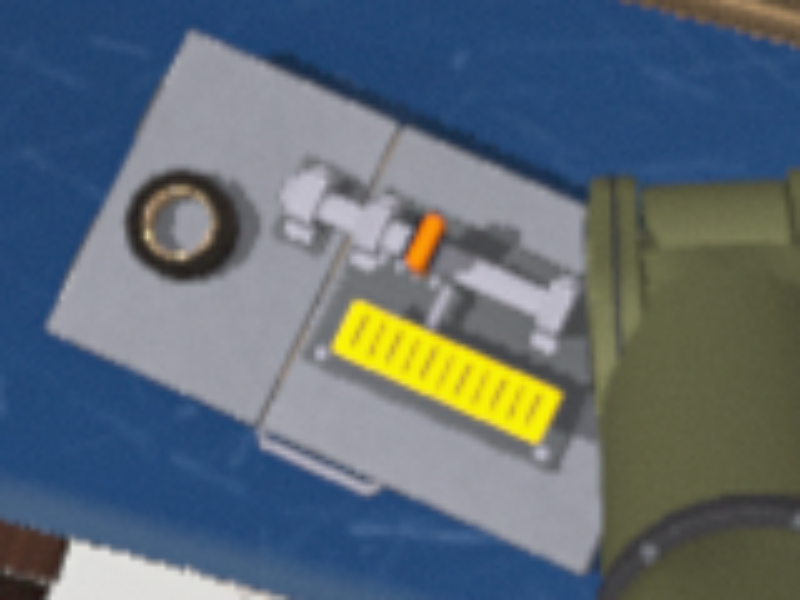

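Catch height is ambiguous from that view: row 188.65, between 187.5 for up and 189.6 for down. I'll compute the absolute bolt value from the case corners, then move the wrist camera to triangulate the catch height.

```bash
python3 - <<'E'
from h import *
c=robot.read_camera("top"); 
q=np.array([(190,31),(722,268),(586,574),(48,328)])/5.+[195,130]
P=ray(c,q,.07); print([np.linalg.norm(P[i+1]-P[i]).round(4) for i in range(3)])
o=P.mean(0); e=P[0]+P[3]-P[1]-P[2]; e/=np.linalg.norm(e); x=np.array([e[1],-e[0],0]); print(o,e,np.arctan2(-e[0],e[1]))
for n,p in(("catch",[.460,-.0539,0]),("tab start",[.5067,-.0826,0]),("tab now",[.52485,-.04157,0])): print(n,(p-o)@x,(p-o)@e)
E
python3 -m pendant '[[0,-0.07,-0.01,0],[0,-0.12,-0.02,0],[0,-0.12,-0.02,0],[0,-0.12,-0.02,0],[0,-0.12,-0.02,0]]'
python3 - <<'E'
from h import *
c=robot.read_camera("wrist"); f=c["frame"]
H,S,V=cv2.split(cv2.cvtColor(f,cv2.COLOR_RGB2HSV))
m=((H>24)&(H<35)&(S>120)&(V>100)).astype(np.uint8);m[260:]=0;m[:,:220]=0;m[:,410:]=0
m=cv2.morphologyEx(m,cv2.MORPH_CLOSE,np.ones((5,5)))
k=max(cv2.findContours(m,0,1)[0],key=cv2.contourArea);b=cv2.boxPoints(cv2.minAreaRect(k))
print(b.tolist())
for z in(.112,.122):
    P=ray(c,b,z); print(z,P.mean(0),[np.linalg.norm(P[i+1]-P[i]).round(4) for i in(0,1)])
cv2.imwrite("pics/w9.png",f[:,:,::-1])
E
```

```text
[np.float64(0.3231), np.float64(0.1823), np.float64(0.3231)]
[ 0.50400257 -0.01520132  0.07      ] [0.40449188 0.91454159 0.        ] -0.41642315915078654
catch -0.024588875999398505 -0.05319022985951396
tab start 0.029729133170860223 -0.06054780281393924
tab now 0.029731761292458005 -0.01568263377276681
t: 9.2
position: [0.4706, -0.1026, 0.2372]
ee_rot: [[0.922, -0.386, -0.0], [-0.386, -0.922, -0.0], [-0.0, 0.0, -1.0]]
wrist_force: [-0.1, -0.4, -0.8]
width: 0.0451
[[275.0, 79.0], [309.0, 79.0], [309.0, 213.0], [275.0, 213.0]]
0.112 [ 0.45790772 -0.05447579  0.112     ] [np.float64(0.0297), np.float64(0.1228)]
0.122 [ 0.45935211 -0.05397548  0.122     ] [np.float64(0.0286), np.float64(0.1182)]
```

View pics/w9.png

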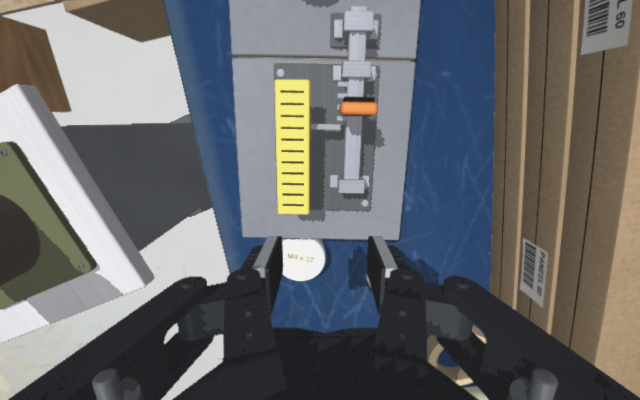

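The catch is up: its apparent size at z 0.122 is 28.6 x 118.2 mm, against 28.6 x 118.8 before pressing. The bolt reads 50 mm (5 mm at start). Nothing is in contact and the other things are unmoved, so I'm handing in.

```bash
python3 -m pendant '[[0,0,0,0],[0,0,0,0],[0,0,0,0]]'; python3 -c "
from rig import robot
print(robot.hand_in())"
```

```text
t: 9.5
position: [0.47, -0.105, 0.2371]
ee_rot: [[0.92, -0.391, -0.001], [-0.391, -0.92, -0.0], [-0.001, 0.001, -1.0]]
wrist_force: [0.6, -0.0, -0.4]
width: 0.0447
the job is handed in; nothing more can be done
None
```

The case is locked, as far as my checks show, and I handed the job in at about 9.5 s; the system reports no verdict. One fingertip pressed the catch onto its stop and held it there. The other finger pushed the tab from behind until it stalled on its end stop. I then backed off the tab, lifted straight up so the catch could spring up, and moved clear.

**Bolt:** it is home. The top camera puts it at about 50 mm (it started near 5 mm), and the bar shows through the keeper. The keeper-to-tab distance measured 77 mm against 79 mm expected, within what I can read from the pictures.

**Catch:** it is up. Its apparent size at 122 mm above the bench is 28.6 x 118.2 mm, against 28.6 x 118.8 mm before pressing. The scene camera could not settle this: its reading fell between up and down.

**Forces and surroundings:** at the first push the load rose to about 27 N down and 16 N sideways from friction, so I eased the press to about 10 N. The catch stayed on its stop throughout. The tape on the lid and the tin looked undisturbed in the pictures. I did not check the other things one by one, but the gripper only passed over them well above their height.

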